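Log a fly-stock vial at the barcode reader and hold it leaning over the light pad

TASK

A stock vial stands in the cup of the barcode reader with its yellow label turned away: without lifting it out, turn it until the label squarely faces the scanner's window, and keep it so for a second while it is read. Then draw the vial up out of the cup and hold it over the middle of the light pad, about 10 cm above it, leaning about 45 degrees from upright with the plug end higher, so that the light shines through its side. Finish there, still holding it in the gripper, and leave all the other things on the bench where they are.

Things in the scene. Friction and masses are not known exactly. Their poses are not given: they have to be found in the camera images.
- vial: The vial to handle, the only one in the reader's cup: clear rigid cylinder, 28.6 mm across, 95 mm tall, with an off-white foam plug (26 mm across) 12 mm proud: 107 mm in all; tan food in its lowest 25 mm; 26 to 50 g. Origin: centre of its underside; z along its axis to the plug; +x to the middle of its yellow label. Stands loose in the cup, turns freely, may be gripped on its wall.
- vial_label (a point): Middle of the vial's yellow label, 15 mm out from the axis along the vial's +x, 47 mm above its underside. The label, with black bars, runs from 32 to 62 mm above the underside and about 100 degrees round. A blue ink dot on top of the plug, off its centre, marks the label's side.
- vial_mid (a point): Point on the vial's axis 50 mm above its underside, about the middle of the vial.
- reader: Barcode reader, fixed: aluminium base plate (172 x 80 x 10 mm) with a black round cup and a grey scanner head. Origin on the bench under the cup's axis, z up, +x from cup to scanner. Plate from 36 mm behind the axis to 136 mm in front. Head 44 x 52 x 42 mm, its top 82 mm above the bench, window 85 mm from the cup's axis, facing the cup.
- reader_cup (a point): Centre of the mouth of the reader's cup, 42 mm above the bench. The cup is 41 mm across outside, 31.2 mm inside; its inner floor is 13 mm above the bench, so the standing vial's underside is at 13 mm and its plug's top at 120 mm.
- reader_window (a point): Middle of the scanner's window, on the side of the head that faces the cup, 85 mm from the cup's axis and 61 mm above the bench.
- pad: Light pad, fixed to the bench: a flat grey box 180 (x) x 140 (y) x 16 mm with a glowing white top. Origin at the centre of its underside on the bench, z up.
- pad_center (a point): Centre of the light pad's top face, 16 mm above the bench.
- vial_b: Bystander: a vial like the first with a white label, standing on the bench towards the back. Origin at the centre of its underside.
- vial_c: Bystander: a vial like the first with a red label, standing on the bench towards the back. Origin at the centre of its underside.
- dish: Bystander: round clear dish with lid, 90 mm in diameter, 15 mm high, towards the back. Origin at the centre of its underside.
- brush: Bystander: fine sorting brush about 160 mm long, 8 mm thick, lying along its own y on the right. Origin at the middle of its underside.
- pen: Bystander: white marker pen with blue cap, 128 mm long, 12 mm thick, lying along its own y on the left. Origin at the middle of its underside.
- bottle: Bystander: white wash bottle with red spout, 62 mm in diameter, 185 mm tall, on the left. Origin at the centre of its underside.
- plugbox: Bystander: open cardboard box of foam plugs, 100 x 130 x 55 mm, on the right. Origin at the centre of its underside.
Mind the look-alikes: they are no part of the job. Leave any orange look-alike of the vial alone. Leave any purple look-alike of the pad alone.

How it is judged:
On the way, in this order (a step that is already met when the one before it is completed fails the run):
1. standing in the cup, the vial has its label facing the scanner's window (within 20 degrees), for half a second (angle between the x axis of vial and the x axis of reader, either way round below 0.35 rad and x of vial_label in the frame of reader above 0.005 m and z of vial in the frame of reader below 0.021 m and horizontal distance between vial and reader below 0.006 m and angle between vial's own z axis and vertical below 0.15 rad), for 0.5 s.
2. the vial is drawn up out of the cup, its underside above the rim (height (world z) of vial above 0.05 m and contact force between vial and the fingers above 0.5 N), for 0.1 s.
At the end, for the whole second after the job is handed in: The gripper still holds the vial, at rest and touching nothing else: its middle within 45 mm (seen from above) of the light pad's centre and 60 to 170 mm above the pad's top, its underside at least 19 mm clear of the pad, its axis leaning 32 to 58 degrees from upright with the plug end higher (horizontal distance between vial_mid and pad_center below 0.045 m and height (world z) of vial_mid between 0.076 and 0.186 m and height (world z) of vial above 0.035 m and angle between vial's own z axis and vertical between 0.56 and 1.01 rad and linear speed of vial below 0.02 m/s and contact force between vial and the fingers above 0.5 N and contact force between vial and pad below 0.05 N and contact force between vial and reader below 0.05 N); the arm keeps its last pose, push and grip.
It fails at once if a bystander on the bench is moved by more than 20 mm or knocked over (distance of any of vial_b, vial_c, dish, brush, pen, bottle, plugbox from where it was at the start of the episode above 0.02 m or angle between any of vial_b, vial_c's own z axis and vertical above 0.5 rad).
It also fails if it takes over 45 s, if anything falls off the work surface, if the arm or the gripper's body presses on something with over 40 N, if the wrist force passes 120 N, or if a joint passes its speed limit or range.

ROBOT

A 6-joint arm with a two-finger parallel gripper is mounted at the origin on the work surface. World frame = base frame: x ahead of the robot, y to its left, z up, the work surface at z = 0. Lengths are in m, angles in rad, forces in N, time in s.
With the tool pointing down it reaches from about 0.35 to 0.875 m from the base axis. Payload 15.5 kg.
Tool frame: the origin (TCP) lies at the very end of the fingers, on their centre line; the grasp point (between the pads) lies 19 mm behind it; z points along the fingers, y is the direction in which the jaws open and shut (so a half turn about z gives the same grasp; the last joint's range is limited). The gripper opens to 85 mm and grips with 20 to 120 N. Pads are 22 mm wide; open, the fingers measure 114 mm over their backs; the gripper's body (76 mm by 85 mm) begins 54 mm behind the grasp point. The pads swing forward as they close: fully open they stand 13 mm farther back than shut.
Start: joints at [-1.246, 0.494, 1.345, -0, 1.302, -0.096], TCP at [0.255, -0.57, 0.231] pointing down, gripper open.
Joint ranges: [-2.91, 2.91], [-0.82, 2.16], [0.22, 2.67], [-1.22, 4.37], [0.12, 2.79], [-3.08, 3.08]. Speed limits (rad/s): [1.89, 1.89, 2.57, 3.01, 3.01, 3.01].

INTERFACE

Orientations are given as [roll, pitch, yaw] about the fixed x, y, z axes, in that order (R = Rz(yaw) Ry(pitch) Rx(roll)).
In Python, from station import r gives the robot as it stands.
- The arm moves only by the tool drive_tool, never from a script. Its argument "increments" is a list of rows, each an object of numbers: "dx", "dy", "dz": the shift along the world's x, y, z in m; "roll": the turn about the world's z in rad; "fingers": the finger opening in m, from 0 to 0.0854. In form: [{"dx": .., "dy": .., "dz": .., "roll": .., "fingers": ..}, ...]. A call has 1 to 20 rows; each row shifts and turns the commanded pose from where the row before left it; what a row does not reach is not made up. A row lasts 1/8 s, in which the tool goes at most 62.5 mm and 10.7 degrees, less where a joint would pass 70% of its speed; a pose out of reach is approached as far as the arm can. A call with a gripper value outside its range is refused whole. The fingers move at their own pace and stop on an object; the grip force is fixed at half the most. Time passes only in rows, so rows that do not move let the fingers close. It gives the time, the measured TCP pose, the force and the opening at its end, in the units of the state.
- r.get_state(): the state, without advancing time (a new reading comes with each control period).
- r.get_image(name): name is "side" or "top"; returns the picture (420x560x3 uint8, blue, green, red); there is no depth.
- r.camera_params(name): a dict with "fx", "fy", "cx", "cy" (pixels), "distortion" ([k1, k2, p1, p2, k3] as OpenCV has them; the pictures are not rectified), "extrinsics" (4x4, takes a point from camera to world coordinates). Camera axes: x right, y down, z forward; pixel columns grow to the right and rows downward; lengths in m; the calibration is good to about 2 mm. A picture is of the moment at which its call begins. camera_params takes no time and is no camera call.
- r.job_done(): hands the job in, once; it reports no verdict.
The state is a dict: "time": time; "q": joint angles; "qvel": joint speeds; "joint_efforts": joint torques, N m; "ee_pos": TCP position; "tool_rot": TCP orientation; "force": force on the tool from outside, world axes, zero at the start; "wrist_torque": the same for the moment, N m; "width": finger opening in m.
Only numpy, scipy, OpenCV 4.12 (cv2) and the standard library are available. Lean on these libraries where they do the work, as an engineer would, in place of code of your own. Each camera call takes 0.05 s, during which the arm holds its last target.

## Working session

There is one attempt and no reset: what is moved stays moved. The work goes in short steps, Python scripts to look and compute and a tool call to move; the robot and the scene stay as the last step left them, time stands still between calls to the robot, and variables do not carry over. Pictures are saved under pics/ and viewed, and the job is handed in when it is done.

Besides the shell and the picture viewer there is one more tool, called after "Emit:" in YAML: its name, and indented under it one key for each argument. drive_tool: Moves the arm, as the interface text tells. Its arguments: {"type":"object","properties":{"increments":{"type":"array","items":{"type":"object","properties":{"dx":{"type":"number"},"dy":{"type":"number"},"dz":{"type":"number"},"roll":{"type":"number"},"fingers":{"type":"number"}}}}},"required":["increments"]}

```bash
ls; mkdir -p pics; python3 - <<'E'
from station import r
import cv2,numpy as np
print(r.get_state())
for n in("side","top"):
    im=r.get_image(n); cv2.imwrite(f"pics/{n}0.png",im)
    p=r.camera_params(n); print(n,{k:np.round(v,4).tolist() for k,v in p.items()})
E
```

```text
pics
{'time': 0.0, 'q': array([-1.24549336e+00,  4.94194377e-01,  1.34616654e+00,  2.85696696e-05,
        1.30253078e+00, -9.54945466e-02]), 'qvel': array([ 0.00220216, -0.00130807, -0.00060606, -0.00122247, -0.00083804,
       -0.00040018]), 'joint_efforts': array([-4.02616468e-03, -8.82164025e+01, -3.83880651e+01, -2.91408105e-04,
        9.72345209e-03,  3.95588859e-05]), 'ee_pos': array([ 0.25519494, -0.57010039,  0.23068131]), 'tool_rot': array([-3.14030216e+00, -1.51275351e-04,  4.20789830e-01]), 'force': array([ 0.74182197, -0.02110517, -0.24077298]), 'wrist_torque': array([-0.02442156,  0.00069516, -0.04737635]), 'width': 0.08546175862819365}
side {'fx': 414.2027, 'fy': 414.2027, 'cx': 282.928, 'cy': 213.6483, 'distortion': [-0.0408, 0.0, 0.0, 0.0, 0.0], 'extrinsics': [[-0.7879, -0.4793, 0.3867, 0.0301], [-0.6156, 0.5948, -0.5169, 0.6045], [0.0177, -0.6453, -0.7637, 0.916], [0.0, 0.0, 0.0, 1.0]]}
top {'fx': 400.6802, 'fy': 400.6802, 'cx': 278.4442, 'cy': 203.9024, 'distortion': [-0.0168, 0.0, 0.0, 0.0, 0.0], 'extrinsics': [[-0.0005, -0.9902, 0.1398, 0.2978], [-1.0, 0.0012, 0.0049, 0.0051], [-0.0051, -0.1398, -0.9902, 1.4209], [0.0, 0.0, 0.0, 1.0]]}
```

View pics/side0.png

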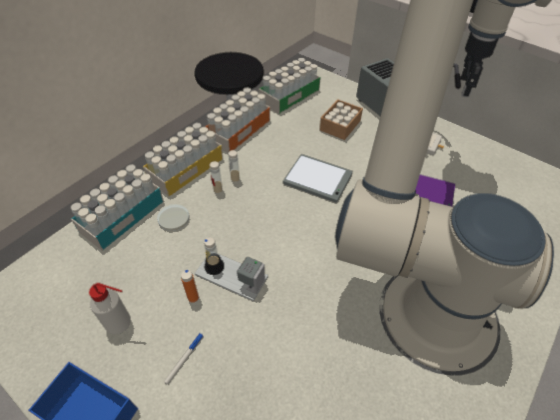

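View pics/top0.png

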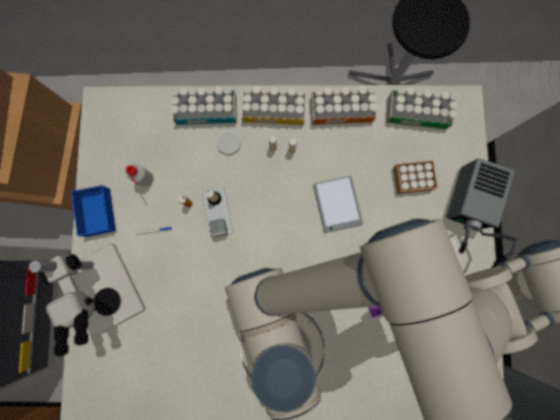

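```bash
python3 - <<'E'
import cv2,numpy as np
t=cv2.imread("pics/top0.png");s=cv2.imread("pics/side0.png")
a=cv2.resize(t[180:245,170:240],None,fx=8,fy=8,interpolation=cv2.INTER_CUBIC)
cv2.imwrite("pics/top0c.png",a)
b=cv2.resize(s[225:310,170:280],None,fx=7,fy=7,interpolation=cv2.INTER_CUBIC)
cv2.imwrite("pics/side0c.png",b)
E
```

```text
(no output)
```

View pics/top0c.png

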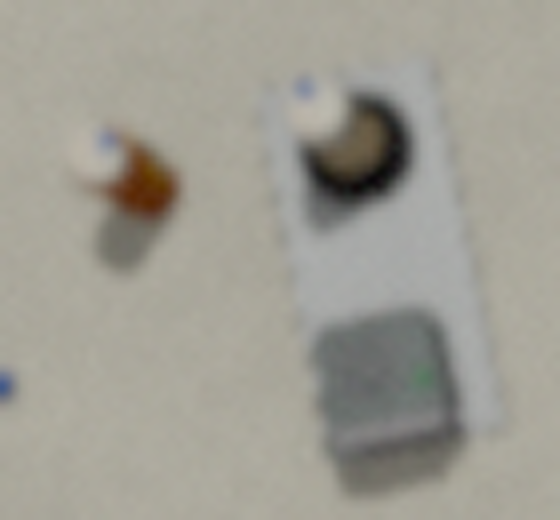

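View pics/side0c.png

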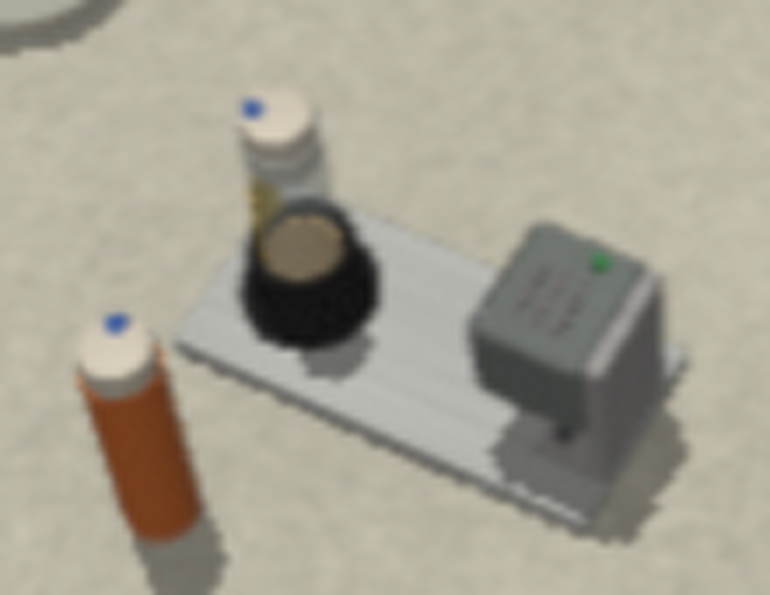

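```bash
cat > h.py <<'E'
import cv2,numpy as np
from station import r
def ray(n,uv):
    p=r.camera_params(n);K=np.array([[p['fx'],0,p['cx']],[0,p['fy'],p['cy']],[0,0,1]])
    q=cv2.undistortPoints(np.array(uv,float).reshape(-1,1,2),K,np.array(p['distortion'],float)).reshape(-1,2)
    E=np.array(p['extrinsics']);d=np.c_[q,np.ones(len(q))]@E[:3,:3].T
    return E[:3,3],d
def onz(n,uv,z):
    o,d=ray(n,uv);return o+d*((z-o[2])/d[:,2])[:,None]
def proj(n,X):
    p=r.camera_params(n);K=np.array([[p['fx'],0,p['cx']],[0,p['fy'],p['cy']],[0,0,1]])
    E=np.linalg.inv(np.array(p['extrinsics']))
    return cv2.projectPoints(np.array(X,float).reshape(-1,1,3),cv2.Rodrigues(E[:3,:3])[0],E[:3,3],K,np.array(p['distortion'],float))[0].reshape(-1,2)
def tri(u1,u2):
    o1,d1=ray("side",[u1]);o2,d2=ray("top",[u2]);d1=d1[0]/np.linalg.norm(d1);d2=d2[0]/np.linalg.norm(d2)
    A=np.c_[d1,-d2];t=np.linalg.lstsq(A,o2-o1,rcond=None)[0];a=o1+t[0]*d1;b=o2+t[1]*d2
    return (a+b)/2,np.linalg.norm(a-b)
E
python3 - <<'E'
from h import *
np.set_printoptions(precision=4,suppress=True)
t=cv2.imread("pics/top0.png");s=cv2.imread("pics/side0.png")
def blobs(im,m,box,tag,mn=2):
    x0,y0,x1,y1=box;mm=np.zeros_like(m);mm[y0:y1,x0:x1]=m[y0:y1,x0:x1]
    n,l,st,c=cv2.connectedComponentsWithStats(mm.astype(np.uint8))
    for i in range(1,n):
        if st[i,4]>=mn: print(tag,c[i],st[i])
def hsv(im): return cv2.cvtColor(im,cv2.COLOR_BGR2HSV).astype(int)
for n,im,box in(("top",t,(200,185,222,203)),("side",s,(200,232,220,252))):
    H=hsv(im); b=im.astype(int)
    blobs(im,(b[...,0]-b[...,2]>25),box,n+" blue")
    blobs(im,(b.min(2)>165)&(b[...,0]>100),box,n+" white",5)
    x0,y0,x1,y1=box; print(im[y0:y1,x0:x1].min(2))
# predicted corners etc. from manual pixels
tp=np.array([[270,95],[430,62],[500,430]])/8+[170,180]
print("plate top",onz("top",tp,.01))
sp=np.array([[180,335],[592,520],[688,358]])/7+[170,225]
print("plate side",onz("side",sp,.01))
# head top corners
print("head side",onz("side",np.array([[475,325],[545,222],[660,275],[590,372]])/7+[170,225],.082))
print("head top",onz("top",np.array([[318,340],[435,312],[458,420],[330,442]])/8+[170,180],.082))
E
```

```text
top white [220.4 189.8] [219 188   3   5  10]
top white [209.0625 193.0625] [206 191   6   5  16]
[[153 156 154 157 154 156 154 153 154 157 155 155 153 154 155 154 155 155
  156 157 155 156]
 [155 155 155 153 156 155 154 153 156 156 155 154 154 155 156 154 153 155
  156 158 159 157]
 [154 156 154 155 155 154 153 155 155 155 155 155 153 156 159 154 154 154
  158 160 160 162]
 [154 154 155 154 154 155 155 155 155 157 154 153 151 156 160 159 157 158
  161 164 166 168]
 [155 154 152 151 155 154 157 152 153 159 158 157 152 154 159 163 163 164
  165 165 169 168]
 [156 157 154 150 152 158 157 142 142 161 164 160 155 151 152 153 154 159
  161 166 166 169]
 [153 158 156 156 156 162 161 142 140 162 170 165 155 136 125 124 126 135
  145 157 166 169]
 [154 158 160 161 163 162 166 164 162 170 172 169 156 122  93  80  84  93
  115 140 158 167]
 [154 155 157 162 163 161 165 168 171 170 172 171 155 121  81  59  49  53
   76 111 139 162]
 [153 151 152 160 163 162 165 166 170 169 173 167 150 113  78  57  47  40
   45  77 118 152]
 [154 149 152 160 164 162 163 163 164 167 165 156 136 104  77  69  62  5
[... 2258 characters left out ...]
1 128 114 121 126 123 120 118 113 105 105 117 137 156
  165 168]
 [163 164 163 162 156 135 113 110 112 111 109 109 106 104 111 124 138 153
  164 168]
 [166 164 163 163 158 132 100 100 105 108 109 108 107 113 124 131 138 153
  164 167]
 [165 164 164 165 159 130  86  77  87 102 117 122 124 128 130 132 135 151
  165 166]]
plate top [[0.5407 0.2792 0.01  ]
 [0.5556 0.2079 0.01  ]
 [0.391  0.174  0.01  ]]
plate side [[0.5404 0.2867 0.01  ]
 [0.3744 0.2502 0.01  ]
 [0.3899 0.1784 0.01  ]]
head side [[0.4254 0.2471 0.082 ]
 [0.4345 0.2009 0.082 ]
 [0.3896 0.1928 0.082 ]
 [0.3833 0.2369 0.082 ]]
head top [[0.424  0.2424 0.082 ]
 [0.4358 0.1934 0.082 ]
 [0.3904 0.183  0.082 ]
 [0.3812 0.2364 0.082 ]]
```

```bash
python3 - <<'E'
import cv2,numpy as np
t=cv2.imread("pics/top0.png");s=cv2.imread("pics/side0.png")
def crop(im,x0,y0,w,h,f):
    c=cv2.resize(im[y0:y0+h,x0:x0+w],None,fx=f,fy=f,interpolation=cv2.INTER_CUBIC)
    c=np.clip((c.astype(float)-60)*1.5,0,255).astype(np.uint8)
    for i in range(0,w,5): cv2.putText(c,str(x0+i),(i*f,10),0,.35,(0,0,255));cv2.line(c,(i*f+f//2,12),(i*f+f//2,20),(0,0,255))
    for i in range(0,h,5): cv2.putText(c,str(y0+i),(0,i*f+f//2+4),0,.35,(0,0,255));cv2.line(c,(26,i*f+f//2),(32,i*f+f//2),(0,0,255))
    return c
a=crop(t,200,184,30,24,13);b=crop(s,198,230,30,40,13)
o=np.zeros((520,785,3),np.uint8);o[:a.shape[0],:390]=a;o[:,395:785]=b
cv2.imwrite("pics/z0.png",o)
E
```

```text
(no output)
```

View pics/z0.png

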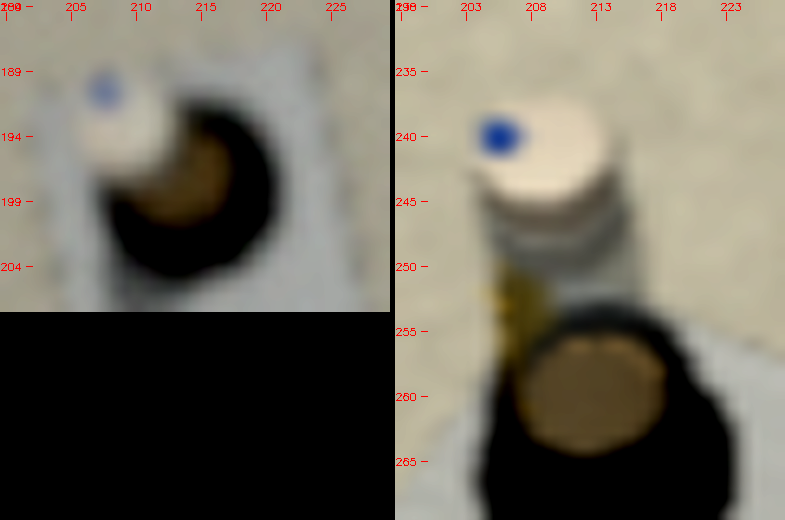

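```bash
python3 - <<'E'
from h import *
np.set_printoptions(precision=4,suppress=True)
sp=[208.65,240.9];tp=[209.04,193.04]
print("plug side",onz("side",[sp],.12),"top",onz("top",[tp],.12),tri(sp,tp))
sd=[205.7,240.0];td=[207.5,190.5]
print("dot",onz("side",[sd],.12),onz("top",[td],.12),tri(sd,td))
print("food side",onz("side",[[212.65,259.9]],.038))
# plug circle bbox check
a=np.linspace(0,2*np.pi,60)
for n,c in(("side",onz("side",[sp],.12)[0]),("top",onz("top",[tp],.12)[0])):
    P=proj(n,c+.013*np.c_[np.cos(a),np.sin(a),0*a]);print(n,P.min(0),P.max(0))
    Q=proj(n,np.array([c[0],c[1],.01])+.0);print(Q)
t=cv2.imread("pics/top0.png");s=cv2.imread("pics/side0.png")
for n,im,bx in(("top",t,(310,170,370,235)),("side",s,(280,150,355,202))):
    x0,y0,x1,y1=bx;m=np.zeros(im.shape[:2],np.uint8);m[y0:y1,x0:x1]=(im[y0:y1,x0:x1].min(2)>195)
    k=cv2.findContours(m,cv2.RETR_EXTERNAL,cv2.CHAIN_APPROX_NONE)[0];k=max(k,key=cv2.contourArea)
    R=cv2.minAreaRect(k);q=cv2.approxPolyDP(k,4,True).reshape(-1,2).astype(float);W=onz(n,q,.016)
    M=cv2.moments(m,True);print(n,"pad",R,onz(n,[[M['m10']/M['m00'],M['m01']/M['m00']]],.016),W)
E
```

```text
plug side [[0.5185 0.2434 0.12  ]] top [[0.5179 0.2403 0.12  ]] (array([0.5193, 0.2415, 0.1169]), np.float64(0.00227618973488431))
dot [[0.5259 0.2459 0.12  ]] [[0.5264 0.2456 0.12  ]] (array([0.5264, 0.2457, 0.1193]), np.float64(0.00020667410473019962))
food side [[0.5189 0.2427 0.038 ]]
side [203.1486 236.5338] [214.1442 245.3437]
[[213.7607 266.2432]]
top [205.1027 189.1552] [212.9733 196.9304]
[[214.4804 198.1761]]Traceback (most recent call last):
  File "<stdin>", line 16, in <module>
ValueError: max() iterable argument is empty
```

```bash
python3 - <<'E'
from h import *
np.set_printoptions(precision=4,suppress=True)
t=cv2.imread("pics/top0.png");s=cv2.imread("pics/side0.png")
for n,im,bx in(("top",t,(310,170,370,235)),("side",s,(280,150,355,202))):
    x0,y0,x1,y1=bx;print(im[y0:y1,x0:x1].min(2).max());m=np.zeros(im.shape[:2],np.uint8);m[y0:y1,x0:x1]=(im[y0:y1,x0:x1].min(2)>182)
    k=cv2.findContours(m,cv2.RETR_EXTERNAL,cv2.CHAIN_APPROX_NONE)[0];k=max(k,key=cv2.contourArea)
    R=cv2.minAreaRect(k);q=cv2.approxPolyDP(k,5,True).reshape(-1,2).astype(float);W=onz(n,q,.016)
    M=cv2.moments(m,True);print(n,"pad",R,onz(n,[[M['m10']/M['m00'],M['m01']/M['m00']]],.016),W,np.linalg.norm(np.diff(W,axis=0),axis=1))
print("orange plug",onz("side",[[187,272]],.107),onz("top",[[182.3,199]],.107))
print("orange base",onz("side",[[195.5,300]],.005))
E
```

```text
189
top pad ((337.2050476074219, 201.22189331054688), (40.09994888305664, 30.580894470214844), 77.00537872314453) [[ 0.505  -0.1962  0.016 ]] [[ 0.582  -0.2327  0.016 ]
 [ 0.5603 -0.1325  0.016 ]
 [ 0.4281 -0.1586  0.016 ]
 [ 0.4492 -0.2612  0.016 ]] [0.1026 0.1348 0.1047]
220
side pad ((315.1499938964844, 174.54998779296875), (52.49380874633789, 27.51181411743164), 18.434947967529297) [[ 0.5039 -0.1932  0.016 ]] [[ 0.5905 -0.2335  0.016 ]
 [ 0.5643 -0.1254  0.016 ]
 [ 0.4216 -0.1547  0.016 ]
 [ 0.447  -0.2664  0.016 ]] [0.1112 0.1457 0.1145]
orange plug [[0.5029 0.3315 0.107 ]] [[0.5001 0.3313 0.107 ]]
orange base [[0.4877 0.34   0.005 ]]
```

Emit:
drive_tool:
  increments:
    - {"dx": 0.0146, "dy": 0.0451, "fingers": 0.06}
    - {"dx": 0.0146, "dy": 0.0451}
    - {"dx": 0.0146, "dy": 0.0451}
    - {"dx": 0.0146, "dy": 0.0451}
    - {"dx": 0.0146, "dy": 0.0451}
    - {"dx": 0.0146, "dy": 0.0451}
    - {"dx": 0.0146, "dy": 0.0451}
    - {"dx": 0.0146, "dy": 0.0451}
    - {"dx": 0.0146, "dy": 0.0451}
    - {"dx": 0.0146, "dy": 0.0451}
    - {"dx": 0.0146, "dy": 0.0451}
    - {"dx": 0.0146, "dy": 0.0451}
    - {"dx": 0.0146, "dy": 0.0451}
    - {"dx": 0.0146, "dy": 0.0451}
    - {"dx": 0.0146, "dy": 0.0451}
    - {"dx": 0.0146, "dy": 0.0451}
    - {"dx": 0.0146, "dy": 0.0451}
    - {"dx": 0.0146, "dy": 0.0451}
    - {"roll": 0.05}
    - {}

```text
validation failed for argument at $.in...
```

Emit:
drive_tool:
  increments:
    - {"dx": 0.0146, "dy": 0.0451, "dz": 0, "roll": 0, "fingers": 0.06}

```text
time: 0.22
ee_pos: [0.2694, -0.5267, 0.2306]
tool_rot: [3.141, 0.0, 0.419]
force: [1.0, 1.5, 0.1]
width: 0.0699
```

Emit:
drive_tool:
  increments:
    - {"dx": 0.0146, "dy": 0.0451, "dz": 0, "roll": 0, "fingers": 0.06}
    - {"dx": 0.0146, "dy": 0.0451, "dz": 0, "roll": 0, "fingers": 0.06}
    - {"dx": 0.0146, "dy": 0.0451, "dz": 0, "roll": 0, "fingers": 0.06}
    - {"dx": 0.0146, "dy": 0.0451, "dz": 0, "roll": 0, "fingers": 0.06}
    - {"dx": 0.0146, "dy": 0.0451, "dz": 0, "roll": 0, "fingers": 0.06}
    - {"dx": 0.0146, "dy": 0.0451, "dz": 0, "roll": 0, "fingers": 0.06}
    - {"dx": 0.0146, "dy": 0.0451, "dz": 0, "roll": 0, "fingers": 0.06}
    - {"dx": 0.0146, "dy": 0.0451, "dz": 0, "roll": 0, "fingers": 0.06}
    - {"dx": 0.0146, "dy": 0.0451, "dz": 0, "roll": 0, "fingers": 0.06}
    - {"dx": 0.0146, "dy": 0.0451, "dz": 0, "roll": 0, "fingers": 0.06}
    - {"dx": 0.0146, "dy": 0.0451, "dz": 0, "roll": 0, "fingers": 0.06}
    - {"dx": 0.0146, "dy": 0.0451, "dz": 0, "roll": 0, "fingers": 0.06}
    - {"dx": 0.0146, "dy": 0.0451, "dz": 0, "roll": 0, "fingers": 0.06}
    - {"dx": 0.0146, "dy": 0.0451, "dz": 0, "roll": 0, "fingers": 0.06}
    - {"dx": 0.0146, "dy": 0.0451, "dz": 0, "roll": 0, "fingers": 0.06}
    - {"dx": 0.0146, "dy": 0.0451, "dz": 0, "roll": 0, "fingers": 0.06}
    - {"dx": 0.0146, "dy": 0.0451, "dz": 0, "roll": 0, "fingers": 0.06}
    - {"dx": 0, "dy": 0, "dz": 0, "roll": 0.05, "fingers": 0.06}
    - {"dx": 0, "dy": 0, "dz": 0, "roll": 0, "fingers": 0.06}

```text
time: 2.6
ee_pos: [0.5178, 0.2416, 0.2308]
tool_rot: [-3.142, 0.001, 0.471]
force: [-0.4, -0.2, -0.5]
width: 0.0602
```

Emit:
drive_tool:
  increments:
    - {"dx": 0.0007, "dy": 0.0004, "dz": -0.025, "roll": 0, "fingers": 0.06}
    - {"dx": 0, "dy": 0, "dz": -0.025, "roll": 0, "fingers": 0.06}
    - {"dx": 0, "dy": 0, "dz": -0.025, "roll": 0, "fingers": 0.06}
    - {"dx": 0, "dy": 0, "dz": -0.025, "roll": 0, "fingers": 0.06}
    - {"dx": 0, "dy": 0, "dz": -0.025, "roll": 0, "fingers": 0.06}
    - {"dx": 0, "dy": 0, "dz": -0.025, "roll": 0, "fingers": 0.06}
    - {"dx": 0, "dy": 0, "dz": -0.017, "roll": 0, "fingers": 0.06}
    - {"dx": 0, "dy": 0, "dz": 0, "roll": 0, "fingers": 0.06}

```text
time: 3.6
ee_pos: [0.5182, 0.2412, 0.0635]
tool_rot: [-3.141, 0.002, 0.47]
force: [-0.2, -0.2, 0.5]
width: 0.06
```

```bash
python3 - <<'E'
from h import *
s=r.get_image("side");cv2.imwrite("pics/side1.png",s)
print(r.get_state()['ee_pos'],r.get_state()['force'])
print(proj("side",[[.5185,.242,.12],[.5185,.242,.064]]))
cv2.imwrite("pics/side1c.png",cv2.resize(s[195:305,160:280],None,fx=5,fy=5,interpolation=cv2.INTER_CUBIC))
E
```

```text
[0.51877788 0.24143909 0.064332  ] [ 0.29204002  0.5354316  -0.66817763]
[[209.08151537 240.5207416 ]
 [211.76538255 253.9512662 ]]
```

View pics/side1c.png

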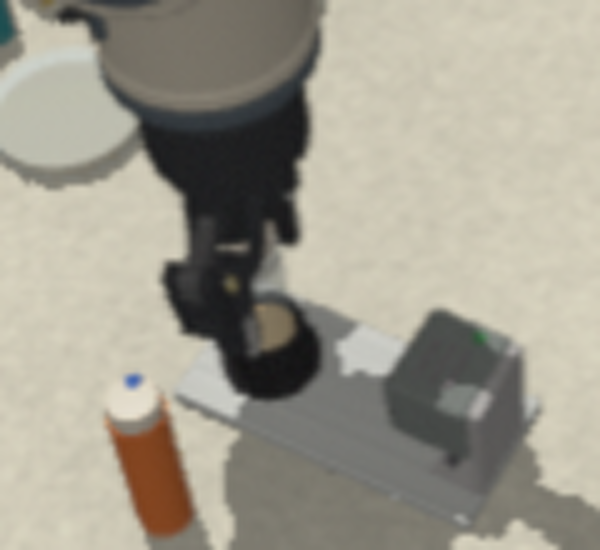

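Emit:
drive_tool:
  increments:
    - {"dx": 0, "dy": 0, "dz": 0, "roll": 0, "fingers": 0.02}
    - {"dx": 0, "dy": 0, "dz": 0, "roll": 0, "fingers": 0.02}
    - {"dx": 0, "dy": 0, "dz": 0, "roll": 0, "fingers": 0.02}
    - {"dx": 0, "dy": 0, "dz": 0, "roll": 0, "fingers": 0.02}

```text
time: 4.15
ee_pos: [0.5194, 0.2419, 0.0653]
tool_rot: [3.141, -0.002, 0.471]
force: [-0.7, -1.9, 7.8]
width: 0.0276
```

Emit:
drive_tool:
  increments:
    - {"dx": 0, "dy": 0, "dz": 0, "roll": 0.09, "fingers": 0.02}
    - {"dx": 0, "dy": 0, "dz": 0, "roll": 0.18, "fingers": 0.02}
    - {"dx": 0, "dy": 0, "dz": 0, "roll": 0.18, "fingers": 0.02}
    - {"dx": 0, "dy": 0, "dz": 0, "roll": 0.18, "fingers": 0.02}
    - {"dx": 0, "dy": 0, "dz": 0, "roll": 0.18, "fingers": 0.02}
    - {"dx": 0, "dy": 0, "dz": 0, "roll": 0.18, "fingers": 0.02}
    - {"dx": 0, "dy": 0, "dz": 0, "roll": 0.18, "fingers": 0.02}
    - {"dx": 0, "dy": 0, "dz": 0, "roll": 0.18, "fingers": 0.02}
    - {"dx": 0, "dy": 0, "dz": 0, "roll": 0.18, "fingers": 0.02}
    - {"dx": 0, "dy": 0, "dz": 0, "roll": 0.18, "fingers": 0.02}
    - {"dx": 0, "dy": 0, "dz": 0, "roll": 0.18, "fingers": 0.02}
    - {"dx": 0, "dy": 0, "dz": 0, "roll": 0.18, "fingers": 0.02}
    - {"dx": 0, "dy": 0, "dz": 0, "roll": 0.18, "fingers": 0.02}
    - {"dx": 0, "dy": 0, "dz": 0, "roll": 0.18, "fingers": 0.02}
    - {"dx": 0, "dy": 0, "dz": 0, "roll": 0.18, "fingers": 0.02}
    - {"dx": 0, "dy": 0, "dz": 0, "roll": 0.18, "fingers": 0.02}
    - {"dx": 0, "dy": 0, "dz": 0, "roll": 0.09, "fingers": 0.02}
    - {"dx": 0, "dy": 0, "dz": 0, "roll": 0, "fingers": 0.02}

```text
time: 6.4
ee_pos: [0.519, 0.2417, 0.0653]
tool_rot: [-3.142, 0.001, -2.931]
force: [-2.7, -1.6, 10.0]
width: 0.0271
```

```bash
python3 - <<'E'
from h import *
s=r.get_image("side");cv2.imwrite("pics/side2.png",s)
st=r.get_state();print(st['ee_pos'],st['force'],st['tool_rot'],st['q'])
a=cv2.resize(s[195:305,160:280],None,fx=5,fy=5,interpolation=cv2.INTER_CUBIC)
cv2.imwrite("pics/side2c.png",a)
E
```

```text
[0.51896393 0.24173039 0.06527783] [-3.00685669 -1.8190308   9.48748293] [-3.14157630e+00  8.54537752e-04 -2.93194694e+00] [ 3.31687673e-01  6.30137445e-01  1.64246190e+00 -1.57590005e-04
  8.68147128e-01 -1.44865257e+00]
```

View pics/side2c.png

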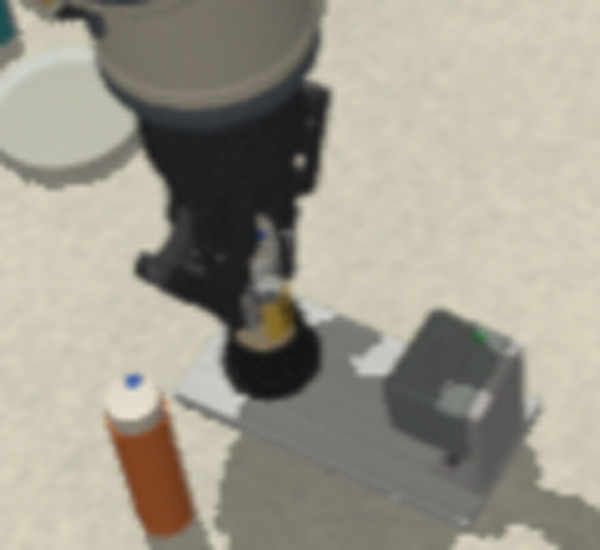

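```bash
python3 - <<'E'
from h import *
np.set_printoptions(precision=1,suppress=True)
s=cv2.imread("pics/side2.png")
x0,y0=200,230;f=16
c=cv2.resize(s[y0:y0+36,x0:x0+30],None,fx=f,fy=f,interpolation=cv2.INTER_CUBIC)
c=np.clip(c.astype(float)*1.4,0,255).astype(np.uint8)
for d in (-178,-168,-158):
    a=np.radians(d);u=np.array([np.cos(a),np.sin(a)])
    P=proj("side",[[.5188+.009*u[0],.242+.009*u[1],.12]])[0]
    cv2.circle(c,tuple(((P-[x0,y0]+.5)*f).astype(int).tolist()),3,(0,255,0),-1)
    for e in(-50,50):
        b=np.radians(d+e);Q=proj("side",[[.5188+.0145*np.cos(b),.242+.0145*np.sin(b),z] for z in(.045,.06,.075)])
        print(d,e,Q.ravel())
        if e==-50:
            for q in Q: cv2.circle(c,tuple(((q-[x0,y0]+.5)*f).astype(int).tolist()),3,(0,0,255),-1)
cv2.imwrite("pics/side2d.png",c)
E
```

```text
-178 -50 [212.3 263.  211.6 259.7 210.9 256.2]
-178 50 [218.3 257.1 217.7 253.7 217.  250.2]
-168 -50 [213.3 262.9 212.7 259.5 212.  256.1]
-168 50 [218.  256.3 217.4 252.9 216.8 249.4]
-158 -50 [214.3 262.6 213.7 259.3 213.  255.8]
-158 50 [217.6 255.6 217.  252.2 216.4 248.7]
```

View pics/side2d.png

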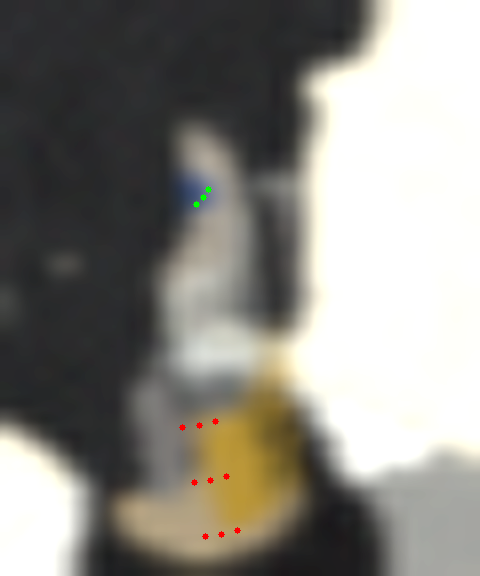

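Emit:
drive_tool:
  increments:
    - {"dx": 0, "dy": 0, "dz": 0, "roll": 0, "fingers": 0.02}
    - {"dx": 0, "dy": 0, "dz": 0, "roll": 0, "fingers": 0.02}
    - {"dx": 0, "dy": 0, "dz": 0, "roll": 0, "fingers": 0.02}
    - {"dx": 0, "dy": 0, "dz": 0, "roll": 0, "fingers": 0.02}
    - {"dx": 0, "dy": 0, "dz": 0, "roll": 0, "fingers": 0.02}
    - {"dx": 0, "dy": 0, "dz": 0, "roll": 0, "fingers": 0.02}
    - {"dx": 0, "dy": 0, "dz": 0, "roll": 0, "fingers": 0.02}
    - {"dx": 0, "dy": 0, "dz": 0, "roll": 0, "fingers": 0.02}
    - {"dx": 0, "dy": 0, "dz": 0, "roll": 0, "fingers": 0.02}
    - {"dx": 0, "dy": 0, "dz": 0, "roll": 0, "fingers": 0.02}

```text
time: 7.7
ee_pos: [0.5189, 0.2417, 0.0653]
tool_rot: [-3.142, 0.001, -2.932]
force: [-1.8, -1.9, 9.9]
width: 0.0273
```

Emit:
drive_tool:
  increments:
    - {"dx": 0, "dy": 0, "dz": 0.01, "roll": 0, "fingers": 0.02}
    - {"dx": 0, "dy": 0, "dz": 0.01, "roll": 0, "fingers": 0.02}
    - {"dx": 0, "dy": 0, "dz": 0.01, "roll": 0, "fingers": 0.02}
    - {"dx": 0, "dy": 0, "dz": 0.01, "roll": 0, "fingers": 0.02}
    - {"dx": 0, "dy": 0, "dz": 0.006, "roll": 0, "fingers": 0.02}
    - {"dx": 0, "dy": 0, "dz": 0, "roll": 0, "fingers": 0.02}
    - {"dx": 0, "dy": 0, "dz": 0, "roll": 0, "fingers": 0.02}

```text
time: 8.57
ee_pos: [0.5187, 0.2417, 0.11]
tool_rot: [-3.142, -0.0, -2.932]
force: [0.4, 0.3, -1.2]
width: 0.0273
```

```bash
python3 - <<'E'
from h import *
s=r.get_image("side");cv2.imwrite("pics/side3.png",s)
st=r.get_state();print(st['time'],st['ee_pos'],st['force'],st['tool_rot'])
cv2.imwrite("pics/side3c.png",cv2.resize(s[185:305,160:290],None,fx=5,fy=5,interpolation=cv2.INTER_CUBIC))
E
```

```text
8.625 [0.51862051 0.24163004 0.10994341] [-0.26580343 -0.11524257 -1.18986018] [-3.14149943e+00 -5.72213435e-04 -2.93241438e+00]
```

View pics/side3c.png

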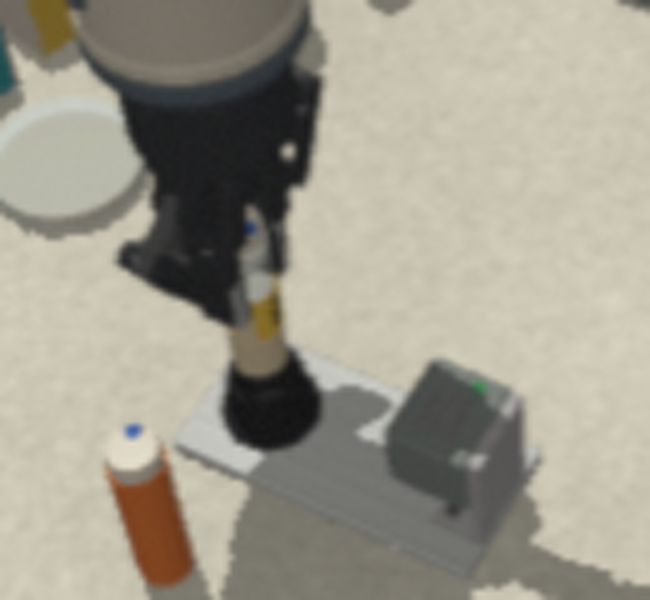

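Emit:
drive_tool:
  increments:
    - {"dx": -0.0127, "dy": -0.0027, "dz": 0, "roll": 0, "fingers": 0.02}
    - {"dx": -0.0127, "dy": -0.0027, "dz": 0, "roll": 0, "fingers": 0.02}
    - {"dx": -0.0127, "dy": -0.0027, "dz": 0, "roll": 0, "fingers": 0.02}
    - {"dx": -0.0127, "dy": -0.0027, "dz": 0, "roll": 0, "fingers": 0.02}
    - {"dx": -0.0127, "dy": -0.0027, "dz": 0, "roll": 0, "fingers": 0.02}
    - {"dx": -0.002, "dy": -0.0004, "dz": 0, "roll": 0, "fingers": 0.02}
    - {"dx": -0.002, "dy": -0.0004, "dz": 0, "roll": 0, "fingers": 0.02}
    - {"dx": -0.002, "dy": -0.0004, "dz": 0, "roll": 0, "fingers": 0.02}
    - {"dx": -0.002, "dy": -0.0004, "dz": 0, "roll": 0, "fingers": 0.02}
    - {"dx": -0.002, "dy": -0.0004, "dz": 0, "roll": 0, "fingers": 0.02}

```text
time: 9.88
ee_pos: [0.4471, 0.2266, 0.1106]
tool_rot: [3.141, 0.004, -2.932]
force: [11.6, 0.6, -6.7]
width: 0.027
```

Emit:
drive_tool:
  increments:
    - {"dx": -0.003, "dy": -0.0006, "dz": 0, "roll": 0, "fingers": 0.02}
    - {"dx": -0.003, "dy": -0.0006, "dz": 0, "roll": 0, "fingers": 0.02}
    - {"dx": -0.003, "dy": -0.0006, "dz": 0, "roll": 0, "fingers": 0.02}

```text
time: 10.25
ee_pos: [0.4391, 0.2252, 0.1112]
tool_rot: [3.141, 0.006, -2.932]
force: [11.2, 0.2, 4.7]
width: 0.0273
```

```bash
python3 - <<'E'
from h import *
s=r.get_image("side");cv2.imwrite("pics/side4.png",s)
st=r.get_state();print(st['time'],st['ee_pos'],st['force'],st['tool_rot'])
cv2.imwrite("pics/side4c.png",cv2.resize(s[185:305,170:300],None,fx=5,fy=5,interpolation=cv2.INTER_CUBIC))
E
```

```text
10.3 [0.43853254 0.22508518 0.11114611] [8.43947789 0.8044048  5.53061469] [ 3.14107285  0.00525781 -2.93244717]
```

View pics/side4c.png

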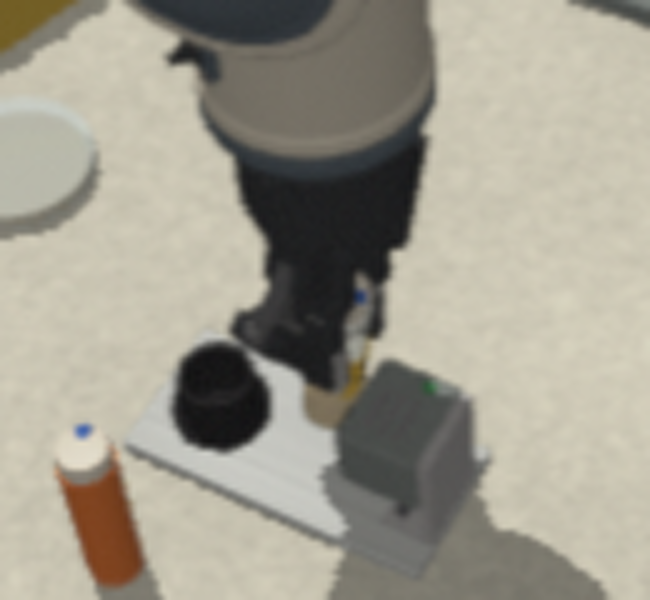

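Emit:
drive_tool:
  increments:
    - {"dx": -0.003, "dy": -0.0006, "dz": 0, "roll": 0, "fingers": 0.02}
    - {"dx": -0.003, "dy": -0.0006, "dz": 0, "roll": 0, "fingers": 0.02}
    - {"dx": -0.003, "dy": -0.0006, "dz": 0, "roll": 0, "fingers": 0.02}
    - {"dx": -0.003, "dy": -0.0006, "dz": 0, "roll": 0, "fingers": 0.02}
    - {"dx": -0.003, "dy": -0.0006, "dz": 0, "roll": 0, "fingers": 0.02}
    - {"dx": -0.003, "dy": -0.0006, "dz": 0, "roll": 0, "fingers": 0.02}

```text
time: 11.05
ee_pos: [0.4207, 0.2216, 0.111]
tool_rot: [3.141, 0.005, -2.932]
force: [8.5, -0.3, 1.1]
width: 0.0272
```

Emit:
drive_tool:
  increments:
    - {"dx": -0.003, "dy": -0.0006, "dz": 0, "roll": 0, "fingers": 0.02}
    - {"dx": -0.003, "dy": -0.0006, "dz": 0, "roll": 0, "fingers": 0.02}
    - {"dx": -0.003, "dy": -0.0006, "dz": 0, "roll": 0, "fingers": 0.02}

```text
time: 11.42
ee_pos: [0.4114, 0.2197, 0.1109]
tool_rot: [3.141, 0.004, -2.932]
force: [7.0, 1.5, 0.8]
width: 0.0274
```

```bash
python3 - <<'E'
from h import *
s=r.get_image("side");cv2.imwrite("pics/side5.png",s)
st=r.get_state();print(st['time'],st['ee_pos'],st['force'],st['tool_rot'])
cv2.imwrite("pics/side5c.png",cv2.resize(s[185:305,170:300],None,fx=5,fy=5,interpolation=cv2.INTER_CUBIC))
E
```

```text
11.475 [0.41096372 0.21963097 0.11089638] [5.86263214 1.02598117 5.84675557] [ 3.14104343  0.00411429 -2.93241161]
```

View pics/side5c.png

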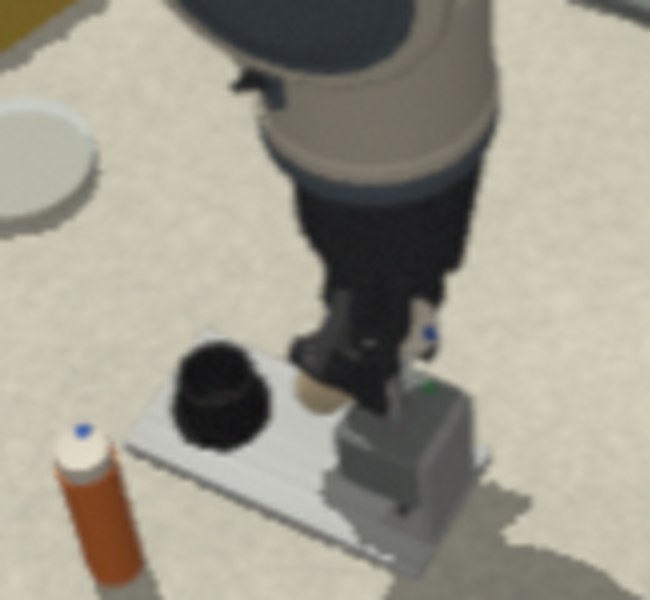

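Emit:
drive_tool:
  increments:
    - {"dx": -0.002, "dy": -0.0004, "dz": 0, "roll": 0, "fingers": 0.02}
    - {"dx": -0.002, "dy": -0.0004, "dz": 0, "roll": 0, "fingers": 0.02}
    - {"dx": 0, "dy": 0, "dz": 0, "roll": 0, "fingers": 0.02}
    - {"dx": 0, "dy": 0, "dz": 0.01, "roll": 0, "fingers": 0.02}
    - {"dx": 0, "dy": 0, "dz": 0.015, "roll": 0, "fingers": 0.02}
    - {"dx": 0, "dy": 0, "dz": 0.015, "roll": 0, "fingers": 0.02}
    - {"dx": 0, "dy": 0, "dz": 0.01, "roll": 0, "fingers": 0.02}
    - {"dx": 0, "dy": 0, "dz": 0, "roll": 0, "fingers": 0.02}

```text
time: 12.48
ee_pos: [0.4055, 0.2183, 0.1608]
tool_rot: [3.141, 0.001, -2.932]
force: [0.4, -0.3, -1.0]
width: 0.0278
```

Emit:
drive_tool:
  increments:
    - {"dx": 0.002, "dy": -0.01, "dz": 0, "roll": 0, "fingers": 0.02}
    - {"dx": 0.004, "dy": -0.02, "dz": 0, "roll": 0, "fingers": 0.02}
    - {"dx": 0.006, "dy": -0.03, "dz": 0, "roll": 0, "fingers": 0.02}
    - {"dx": 0.006, "dy": -0.03, "dz": 0, "roll": 0, "fingers": 0.02}
    - {"dx": 0.006, "dy": -0.03, "dz": 0, "roll": 0, "fingers": 0.02}
    - {"dx": 0.006, "dy": -0.03, "dz": 0, "roll": 0, "fingers": 0.02}
    - {"dx": 0.006, "dy": -0.03, "dz": 0, "roll": 0, "fingers": 0.02}
    - {"dx": 0.006, "dy": -0.03, "dz": 0, "roll": 0, "fingers": 0.02}
    - {"dx": 0.006, "dy": -0.03, "dz": 0, "roll": 0, "fingers": 0.02}
    - {"dx": 0.006, "dy": -0.03, "dz": 0, "roll": 0, "fingers": 0.02}
    - {"dx": 0.006, "dy": -0.03, "dz": 0, "roll": 0, "fingers": 0.02}
    - {"dx": 0.006, "dy": -0.03, "dz": 0, "roll": 0, "fingers": 0.02}
    - {"dx": 0.006, "dy": -0.03, "dz": 0, "roll": 0, "fingers": 0.02}
    - {"dx": 0.006, "dy": -0.03, "dz": 0, "roll": 0, "fingers": 0.02}
    - {"dx": 0.003, "dy": -0.018, "dz": 0, "roll": 0, "fingers": 0.02}
    - {"dx": 0.002, "dy": -0.008, "dz": 0, "roll": 0, "fingers": 0.02}
    - {"dx": 0, "dy": 0, "dz": 0, "roll": 0, "fingers": 0.02}
    - {"dx": 0, "dy": 0, "dz": 0, "roll": 0, "fingers": 0.02}

```text
time: 14.72
ee_pos: [0.488, -0.1969, 0.1602]
tool_rot: [3.141, -0.0, -2.932]
force: [0.2, -0.5, -0.2]
width: 0.0274
```

```bash
python3 - <<'E'
from h import *
s=r.get_image("side");cv2.imwrite("pics/side6.png",s)
t=r.get_image("top");cv2.imwrite("pics/top6.png",t)
st=r.get_state();print(st['time'],st['ee_pos'],st['force'],st['tool_rot'],st['width'])
a=cv2.resize(s[90:215,260:390],None,fx=4,fy=4,interpolation=cv2.INTER_CUBIC)
b=cv2.resize(t[160:260,300:380],None,fx=3,fy=3,interpolation=cv2.INTER_CUBIC)
o=np.zeros((500,780,3),np.uint8);o[:,:520]=a;o[:300,530:770]=b
cv2.imwrite("pics/z6.png",o)
E
```

```text
14.825 [ 0.48816932 -0.197046    0.16031185] [ 0.21180351  0.16126685 -0.51307736] [ 3.14143158e+00 -1.65143302e-04 -2.93155369e+00] 0.027171978658977376
```

View pics/z6.png

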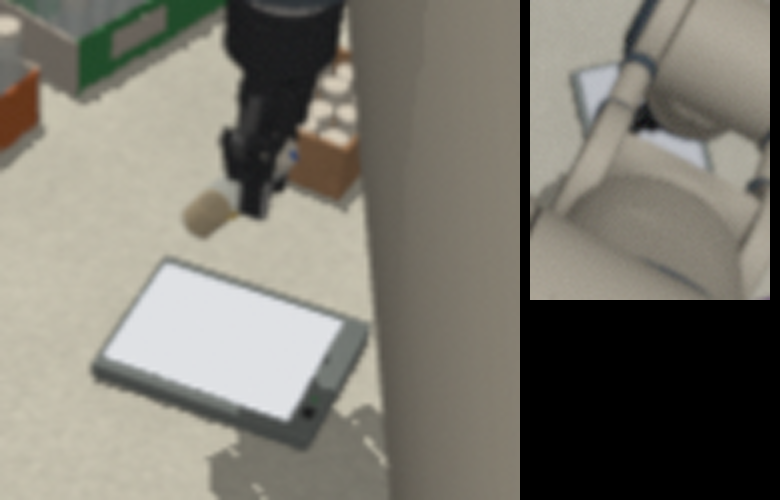

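```bash
python3 - <<'E'
from h import *
np.set_printoptions(precision=4,suppress=True)
s=cv2.imread("pics/side6.png")
x0,y0=298,115;f=14
c=cv2.resize(s[y0:y0+42,x0:x0+50],None,fx=f,fy=f,interpolation=cv2.INTER_CUBIC)
c=np.clip(c.astype(float)*1.5,0,255).astype(np.uint8)
cv2.imwrite("pics/z6b.png",c)
s0=cv2.imread("pics/side0.png")
cs=np.array([[165,260],[95,365],[304,438],[368,325]])/4+[260,90]-.4
W=onz("side",cs,.016);print(W,np.linalg.norm(np.diff(W,axis=0),axis=1),W.mean(0))
t0=cv2.imread("pics/top0.png")
cv2.imwrite("pics/pad0.png",np.hstack([cv2.resize(t0[165:240,305:370],(455,525),interpolation=cv2.INTER_CUBIC)]))
E
```

```text
[[ 0.5949 -0.2386  0.016 ]
 [ 0.5655 -0.1087  0.016 ]
 [ 0.3996 -0.1461  0.016 ]
 [ 0.4263 -0.2783  0.016 ]] [0.1332 0.17   0.1348] [ 0.4966 -0.1929  0.016 ]
```

View pics/z6b.png

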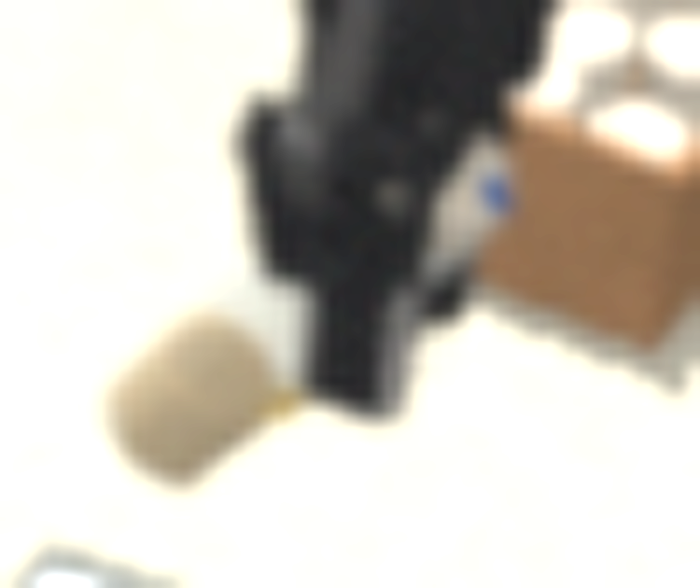

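View pics/pad0.png

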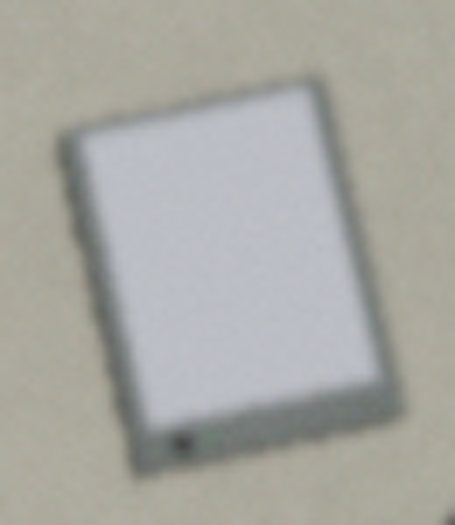

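```bash
python3 - <<'E'
from h import *
np.set_printoptions(precision=4,suppress=True)
tcp=np.array([.48817,-.19705,.1603]);yaw=-2.9316
u=np.array([np.cos(yaw),np.sin(yaw),0]);n=np.array([-u[1],u[0],0])
def pl(p):
    o,d=ray("side",[p]);d=d[0];X=o+d*((tcp-o)@n/(d@n));v=X-tcp;return np.array([v@u,v[2]])
px=lambda c:np.array(c)/14+[298,115]-.5
dot=pl(px([497,195]))
for b in([150,432],[145,428],[155,438]):
    B=pl(px(b));v=dot-B;L=np.hypot(*v);print("bottom",B,"dot",dot,"len",L,"tilt",np.degrees(np.arctan2(v[0],v[1]))-4.8)
# side lines of silhouette: direction from two edges
for a,b in(([225,303],[122,375]),([265,432],[188,485])):
    A=pl(px(a));B=pl(px(b));v=A-B;print("edge tilt",np.degrees(np.arctan2(v[0],v[1])))
# predicted for tilt
for th in(40,45,50):
    a=np.radians(th);ax=u*np.sin(a)+np.array([0,0,np.cos(a)]);x=u*np.cos(a)-np.array([0,0,np.sin(a)])
    g=tcp+[0,0,.021];Q=np.array([g-ax*.073,g+ax*.034+.009*x]);print(th,(proj("side",Q)-[298,115]+.5)*14)
E
```

```text
bottom [-0.0494 -0.0396] dot [0.0185 0.0469] len 0.11000554548007589 tilt 33.30434064750294
bottom [-0.0505 -0.039 ] dot [0.0185 0.0469] len 0.11025409709013774 tilt 33.99000305185852
bottom [-0.0481 -0.0408] dot [0.0185 0.0469] len 0.11017156871590801 tilt 32.432643119095545
edge tilt 38.12101878442187
edge tilt 37.45062409388441
40 [[162.1279 418.1341]
 [542.6139 233.4309]]
45 [[142.8263 395.4428]
 [549.0088 246.4078]]
50 [[125.3027 371.7724]
 [554.2029 259.5486]]
```

```bash
python3 - <<'E'
from h import *
s=cv2.imread("pics/side6.png")
x0,y0=298,115;f=14
tcp=np.array([.48817,-.19705,.1603]);yaw=-2.9316
u=np.array([np.cos(yaw),np.sin(yaw),0]);n=np.array([-u[1],u[0],0]);Z=np.array([0,0,1.])
outs=[]
for th,off,ds in((34,-.009,0),(40,-.003,0)):
    c=cv2.resize(s[y0:y0+42,x0:x0+50],None,fx=f,fy=f,interpolation=cv2.INTER_CUBIC)
    c=np.clip(c.astype(float)*1.5,0,255).astype(np.uint8)
    a=np.radians(th);ax=u*np.sin(a)+Z*np.cos(a);x=u*np.cos(a)-Z*np.sin(a)
    B=tcp+Z*.019+u*off-ax*(.072+ds);ph=np.linspace(0,6.283,40)
    for k,R,col in((0,.0143,(0,0,255)),(.025,.0143,(255,0,255)),(.107,.013,(0,200,0))):
        P=proj("side",B+ax*k+R*(np.cos(ph)[:,None]*x+np.sin(ph)[:,None]*n))
        cv2.polylines(c,[((P-[x0,y0]+.5)*f).astype(int)],True,col,1)
    outs.append(cv2.resize(c[100:520,50:600],(390,298)))
cv2.imwrite("pics/z6c.png",np.hstack(outs))
E
```

```text
(no output)
```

View pics/z6c.png

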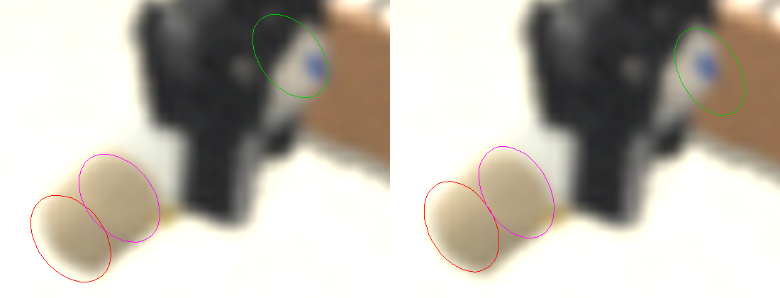

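Emit:
drive_tool:
  increments:
    - {"dx": -0.002, "dy": 0.008, "dz": 0, "roll": 0, "fingers": 0.02}
    - {"dx": -0.003, "dy": 0.018, "dz": 0, "roll": 0, "fingers": 0.02}
    - {"dx": -0.006, "dy": 0.03, "dz": 0, "roll": 0, "fingers": 0.02}
    - {"dx": -0.006, "dy": 0.03, "dz": 0, "roll": 0, "fingers": 0.02}
    - {"dx": -0.006, "dy": 0.03, "dz": 0, "roll": 0, "fingers": 0.02}
    - {"dx": -0.006, "dy": 0.03, "dz": 0, "roll": 0, "fingers": 0.02}
    - {"dx": -0.006, "dy": 0.03, "dz": 0, "roll": 0, "fingers": 0.02}
    - {"dx": -0.006, "dy": 0.03, "dz": 0, "roll": 0, "fingers": 0.02}
    - {"dx": -0.006, "dy": 0.03, "dz": 0, "roll": 0, "fingers": 0.02}
    - {"dx": -0.006, "dy": 0.03, "dz": 0, "roll": 0, "fingers": 0.02}
    - {"dx": -0.006, "dy": 0.03, "dz": 0, "roll": 0, "fingers": 0.02}
    - {"dx": -0.006, "dy": 0.03, "dz": 0, "roll": 0, "fingers": 0.02}
    - {"dx": -0.006, "dy": 0.03, "dz": 0, "roll": 0, "fingers": 0.02}
    - {"dx": -0.006, "dy": 0.03, "dz": 0, "roll": 0, "fingers": 0.02}
    - {"dx": -0.003, "dy": 0.02, "dz": 0, "roll": 0, "fingers": 0.02}
    - {"dx": 0, "dy": 0.01, "dz": 0, "roll": 0, "fingers": 0.02}
    - {"dx": 0, "dy": 0, "dz": 0, "roll": 0, "fingers": 0.02}

```text
time: 16.95
ee_pos: [0.4079, 0.2187, 0.1603]
tool_rot: [-3.142, 0.0, -2.931]
force: [0.0, 0.5, -0.5]
width: 0.0272
```

Emit:
drive_tool:
  increments:
    - {"dx": 0, "dy": 0, "dz": -0.015, "roll": 0, "fingers": 0.02}
    - {"dx": 0, "dy": 0, "dz": -0.015, "roll": 0, "fingers": 0.02}
    - {"dx": 0, "dy": 0, "dz": -0.01, "roll": 0, "fingers": 0.02}
    - {"dx": 0, "dy": 0, "dz": -0.005, "roll": 0, "fingers": 0.02}
    - {"dx": 0, "dy": 0, "dz": -0.005, "roll": 0, "fingers": 0.02}

```text
time: 17.58
ee_pos: [0.409, 0.2183, 0.1104]
tool_rot: [3.141, 0.001, -2.933]
force: [2.4, 0.7, 5.6]
width: 0.0273
```

Emit:
drive_tool:
  increments:
    - {"dx": -0.003, "dy": -0.0006, "dz": 0, "roll": 0, "fingers": 0.02}
    - {"dx": -0.003, "dy": -0.0006, "dz": 0, "roll": 0, "fingers": 0.02}
    - {"dx": -0.003, "dy": -0.0006, "dz": 0, "roll": 0, "fingers": 0.02}
    - {"dx": -0.003, "dy": -0.0006, "dz": 0, "roll": 0, "fingers": 0.02}
    - {"dx": 0, "dy": 0, "dz": 0, "roll": 0, "fingers": 0.02}

```text
time: 18.2
ee_pos: [0.3975, 0.2163, 0.111]
tool_rot: [3.141, 0.003, -2.932]
force: [3.4, 0.5, 7.7]
width: 0.0274
```

```bash
python3 - <<'E'
from h import *
s=r.get_image("side");cv2.imwrite("pics/side7.png",s)
st=r.get_state();print(st['time'],st['ee_pos'],st['force'],st['tool_rot'])
cv2.imwrite("pics/side7c.png",cv2.resize(s[205:295,205:300],None,fx=7,fy=7,interpolation=cv2.INTER_CUBIC))
E
```

```text
18.25 [0.39753255 0.21625758 0.11100863] [3.10580785 1.40397778 8.12311745] [ 3.14117136e+00  3.02045356e-03 -2.93238459e+00]
```

View pics/side7c.png

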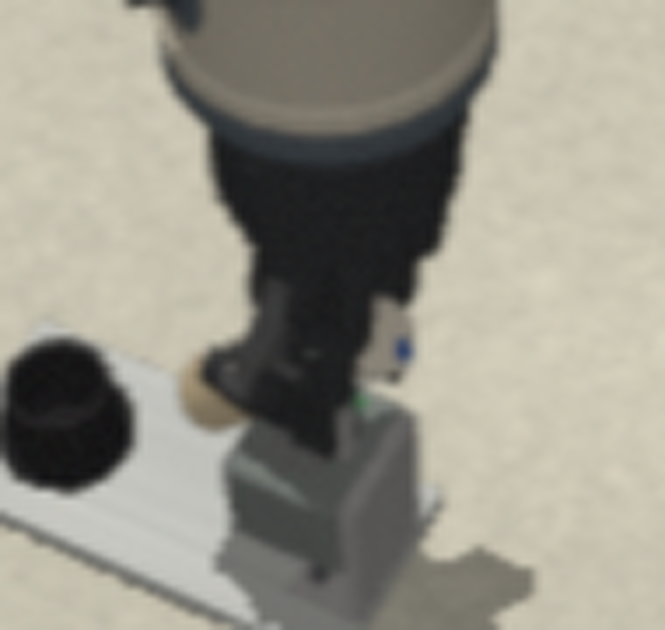

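Emit:
drive_tool:
  increments:
    - {"dx": 0, "dy": 0, "dz": 0.01, "roll": 0, "fingers": 0.02}
    - {"dx": 0, "dy": 0, "dz": 0.015, "roll": 0, "fingers": 0.02}
    - {"dx": 0, "dy": 0, "dz": 0.015, "roll": 0, "fingers": 0.02}
    - {"dx": 0, "dy": 0, "dz": 0.01, "roll": 0, "fingers": 0.02}
    - {"dx": 0, "dy": 0, "dz": 0, "roll": 0, "fingers": 0.02}

```text
time: 18.88
ee_pos: [0.3964, 0.2159, 0.1609]
tool_rot: [3.141, 0.001, -2.932]
force: [0.0, 0.1, 0.2]
width: 0.0272
```

Emit:
drive_tool:
  increments:
    - {"dx": 0.002, "dy": -0.01, "dz": 0, "roll": 0, "fingers": 0.02}
    - {"dx": 0.004, "dy": -0.02, "dz": 0, "roll": 0, "fingers": 0.02}
    - {"dx": 0.0055, "dy": -0.03, "dz": 0, "roll": 0, "fingers": 0.02}
    - {"dx": 0.0055, "dy": -0.03, "dz": 0, "roll": 0, "fingers": 0.02}
    - {"dx": 0.0055, "dy": -0.03, "dz": 0, "roll": 0, "fingers": 0.02}
    - {"dx": 0.0055, "dy": -0.03, "dz": 0, "roll": 0, "fingers": 0.02}
    - {"dx": 0.0055, "dy": -0.03, "dz": 0, "roll": 0, "fingers": 0.02}
    - {"dx": 0.0055, "dy": -0.03, "dz": 0, "roll": 0, "fingers": 0.02}
    - {"dx": 0.0055, "dy": -0.03, "dz": 0, "roll": 0, "fingers": 0.02}
    - {"dx": 0.0055, "dy": -0.03, "dz": 0, "roll": 0, "fingers": 0.02}
    - {"dx": 0.0055, "dy": -0.03, "dz": 0, "roll": 0, "fingers": 0.02}
    - {"dx": 0.0055, "dy": -0.03, "dz": 0, "roll": 0, "fingers": 0.02}
    - {"dx": 0.0055, "dy": -0.03, "dz": 0, "roll": 0, "fingers": 0.02}
    - {"dx": 0.0055, "dy": -0.03, "dz": 0, "roll": 0, "fingers": 0.02}
    - {"dx": 0.004, "dy": -0.016, "dz": -0.01, "roll": 0, "fingers": 0.02}
    - {"dx": 0.002, "dy": -0.008, "dz": -0.015, "roll": 0, "fingers": 0.02}
    - {"dx": 0, "dy": 0, "dz": -0.015, "roll": 0, "fingers": 0.02}
    - {"dx": 0, "dy": 0, "dz": -0.007, "roll": 0, "fingers": 0.02}
    - {"dx": 0, "dy": 0, "dz": 0, "roll": 0, "fingers": 0.02}
    - {"dx": 0, "dy": 0, "dz": 0, "roll": 0, "fingers": 0.02}

```text
time: 21.38
ee_pos: [0.4745, -0.1979, 0.1136]
tool_rot: [-3.141, 0.0, -2.932]
force: [-0.2, 0.1, -1.3]
width: 0.027
```

```bash
python3 - <<'E'
from h import *
s=r.get_image("side");cv2.imwrite("pics/side8.png",s)
st=r.get_state();tcp=st['ee_pos'];yaw=st['tool_rot'][2];print(st['time'],tcp,st['force'],yaw,st['width'])
u=np.array([np.cos(yaw),np.sin(yaw),0]);n=np.array([-u[1],u[0],0]);Z=np.array([0,0,1.])
x0,y0=292,125;f=12
c0=cv2.resize(s[y0:y0+42,x0:x0+50],None,fx=f,fy=f,interpolation=cv2.INTER_CUBIC)
c0=np.clip(c0.astype(float)*1.4,0,255).astype(np.uint8)
outs=[c0[:, :520].copy()]
def draw(th,off):
    c=c0.copy()
    a=np.radians(th);ax=u*np.sin(a)+Z*np.cos(a);x=u*np.cos(a)-Z*np.sin(a)
    B=tcp+Z*.019+u*off-ax*.072;ph=np.linspace(0,6.283,40)
    for k,R,col in((0,.0143,(0,0,255)),(.025,.0143,(255,0,255)),(.107,.013,(0,200,0))):
        P=proj("side",B+ax*k+R*(np.cos(ph)[:,None]*x+np.sin(ph)[:,None]*n))
        cv2.polylines(c,[((P-[x0,y0]+.5)*f).astype(int)],True,col,1)
    return c
cv2.imwrite("pics/z8.png",cv2.resize(np.vstack([np.hstack([c0,draw(40,-.006)]),np.hstack([draw(45,-.006),draw(50,-.006)])]),(714,600)))
E
```

```text
21.425 [ 0.47457331 -0.19804355  0.11371347] [-0.18652564  0.42492844 -0.8302041 ] -2.9320072714479832 0.02722692394462801
```

View pics/z8.png

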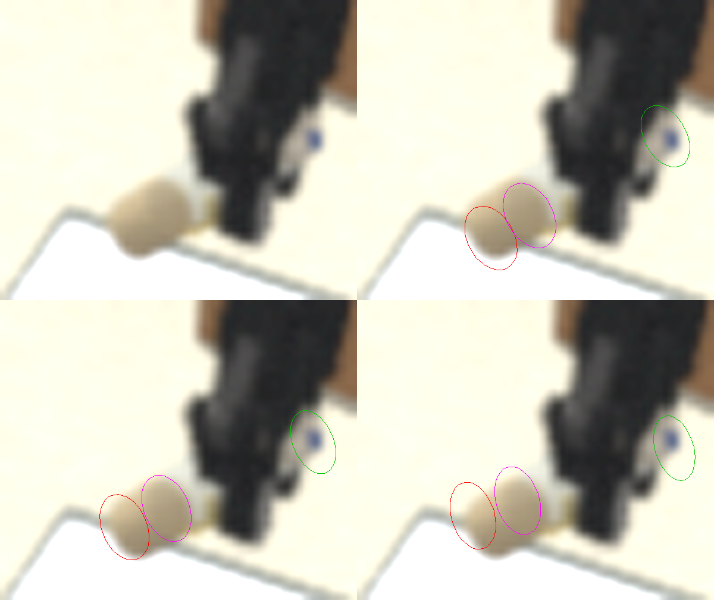

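View pics/side8.png

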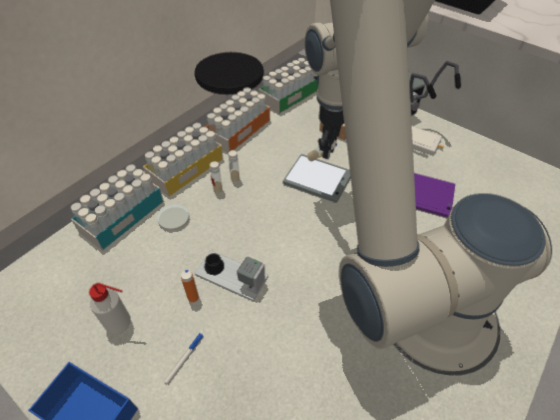

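```bash
python3 - <<'E'
from h import *
st=r.get_state();print(st['time'],abs(st['qvel']).max(),st['width'])
print(r.job_done())
E
```

```text
21.425 0.003996925497946123 0.02722692394462801
the job is handed in; nothing more can be done
None
```

I turned the vial in the cup, drew it out, tilted it and finished holding it over the light pad. I handed the job in at 21.4 s; it reports no verdict.

- **Label turn:** I gripped the vial along its own label axis and turned it about +165° without lifting it. The label edge and the blue dot in the side picture put the label within roughly 5–7° of squarely facing the window. I held it there for more than 1.25 s before lifting.
- **Lift:** The vial came up with its underside at about 58 mm.
- **Tilt:** The tool can only turn about the vertical. I therefore pushed the vial's lower part against the fixed scanner head so that it pivoted between the pads.
    - The first push gave only about 36°, though the geometry predicted about 46°. The vial had also slipped about 6 mm back in the pads.
    - I pushed a second time to correct the angle.
- **Last checks:**
    - The lean is about 40–45°, plug end up. This comes from the side camera only, because the arm blocked the top view.
    - By calculation from the tool position, the middle of the vial is within about 5 mm of the pad's centre and about 10 cm above its top.
    - The grip is firm (opening 27.2 mm) and the arm is at rest.
    - The last side picture shows the two back vials, dish, bottle, pen and orange look-alike where they were. I did not measure their positions again. The arm and gripper hid much of the right side, including the brush and the plug box, in that picture.

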